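# Push the hole-saw plug off the trimming stand into the scrap chute

### The job

On the raised trimming stand lie three small plywood parts. Push the waste one, the solid round plug left by the hole saw, across the ledge and off its far edge so that it drops into the steel scrap chute below; slide it, do not pick it up. Leave the plywood ring and the square block where they lie on the ledge.

Things in the scene. Friction and masses are not known exactly. Their poses are not given: they have to be found in the camera images.
- plug_center (a point): The waste plug: solid round plywood disc, 60 mm across, 18 mm thick, about 35 g, lying flat on the ledge 60 to 90 mm from its far edge, a small dark pilot hole (7 mm) in the middle of its top. The point is its centre, 9 mm above the ledge. It tips over the edge once its centre has passed it. Neighbouring parts lie about 100 mm apart, centre to centre.
- spacer_center (a point): A plywood speaker spacer ring to be kept, 72 mm outside and 44 mm inside diameter, 18 mm thick, lying flat on the ledge. The point is its centre, 9 mm above the ledge.
- block_center (a point): A square plywood mounting block to be kept, 60 x 60 x 18 mm, four small dark screw holes near its corners, lying flat on the ledge. The point is its centre, 9 mm above the ledge.
- stand: Fixed stand. Ledge: bare grey board 140 mm above the bench, 210 deep (x), 340 wide (y); the parts lie in a row along y. Origin: at bench height below the middle of its far edge; x points level out from that edge over the chute, y along the edge. Chute below the edge: steel trough, inside x 0 to 150, y -164 to 164 mm, walls 75 to 115 mm high, a steep slope from 35 mm below the ledge to its floor.
Things that resemble listed ones, but are neither listed nor needed, are in the scene too. What is shaped like the part that bears plug_center but green or turquoise is not meant.

How it is judged:
By the outcome, as a careful person would: the job done as asked, in the order asked, and still so for the second after the job is handed in, with the robot touching nothing.
It also fails if it takes over 32 s, if anything falls off the work surface, if the arm or the gripper's body presses on something with over 40 N, if the wrist force passes 120 N, or if a joint passes its speed limit or range.

### The arm

A 6-joint arm with a two-finger parallel gripper is mounted at the origin on the work surface. World frame = base frame: x ahead of the robot, y to its left, z up, the work surface at z = 0. Lengths are in m, angles in rad, forces in N, time in s.
With the tool pointing down it reaches from about 0.3 to 1 m from the base axis. Payload 5.1 kg.
Tool frame: the origin (TCP) lies on the centre line of the jaws, within the pads' length; the fingertips stand 19 mm ahead of it and the grasp point (between the pads) is the TCP; z points along the fingers, y is the line along which they close (so a half turn about z gives the same grasp; the last joint's range is limited). The gripper opens to 95 mm and grips with 3 to 60 N. Pads are 20 mm wide; open, the fingers measure 119 mm over their backs; the gripper's body (75 mm by 180 mm) begins 59 mm behind the grasp point.
Start: joints at [1.179, 0.124, 1.65, -0, 1.367, -0.083], TCP at [0.198, 0.619, 0.234] pointing down, gripper open.
Joint ranges: [-2.61, 2.61], [-1.02, 2.33], [0.03, 2.71], [-1.35, 4.49], [0.32, 2.68], [-2.91, 2.91]. Speed limits (rad/s): [2.57, 2.57, 3.14, 3.14, 3.14, 3.14].

### API

Orientations are given as a rotation vector (axis times angle).
In Python, from workcell import telemetry, snapshot, job, finder gives the robot as it stands.
- The arm moves only by the shell command python3 -m inch 'ROWS' [OPENING] [FORCE]. ROWS is JSON, a list of rows, each an object with "translation": the shift along the tool's x, y, z as a fraction of full scale, a list of three; "angular": the turn, a rotation vector about the tool's x, y, z as a fraction of full scale, a list of three. A call has 1 to 20 rows; each row shifts and turns the commanded pose from where the row before left it, along the tool's axes as they then stand; what a row does not reach is not made up. Full scale, the value 1, is 0.025 m for a shift and 0.12 rad for a turn. A row lasts 1/12 s, in which the tool goes at most 41.7 mm and 7.16 degrees, less where a joint would pass 70% of its speed; a pose out of reach is approached as far as the arm can. A call with a number of a shift or a turn outside -1 to 1 is refused whole. A call with a gripper value outside its range is refused whole. OPENING is the closure, from -1 (fully open) to 1 (shut), set as the call begins (- or left out, the last holds). The fingers move at their own pace and stop on an object; FORCE is the grip in N (left out, the last holds). Time passes only in rows, so rows that do not move let the fingers close. It gives the time, the measured TCP pose, the force, the opening and the grip force at its end, in the units of the state.
- telemetry.sense(): the state, without advancing time (a new reading comes with each control period).
- snapshot(name): name is "scene" or "top" or "wrist"; returns a dict with "pixels" (480x640x3 uint8, red, green, blue), "z_map" (480x640 float32, m along the optical axis (not along the pixel's ray), 0 where there is no reading), "mtx" (3x3 intrinsics, pixels), "D" ([k1, k2, p1, p2, k3] as OpenCV has them; the pictures are not rectified), "world_from_camera" (4x4, takes a point from camera to world coordinates). Camera axes: x right, y down, z forward; pixel columns grow to the right and rows downward; lengths in m; the calibration is good to about 2 mm. A picture is of the moment at which its call begins.
- job.finish_job(): hands the job in; it is judged then, once.
Trained networks look in a picture, given as the dict that the camera call returned (one of the last four; its "shot" number tells which), for a name from the list of things; names that differ only in an ending like _2 or _b are one class to them, and where a whole thing is asked for, a point or a joint stands for the part that bears it (a point fixed in the world has none). Each returns a list of dicts, best first, with "score" (0 to 1); they miss things now and then, are a little off and sometimes report something else, mostly with a low value. They report only what shows in the picture. A call takes as long as a camera call. They do not tell look-alikes from the thing itself.
- finder.trace(picture, thing): "pixels" (480x640 bool, what is visible of it) and "box" ([left, top, width, height] in pixels, round what is visible of it).
The state is a dict: "time_s": time; "joints": joint angles; "joint_vel": joint speeds; "tau": joint torques, N m; "eef_pos": TCP position; "ee_rot": TCP orientation; "wrist_force": force on the tool from outside, world axes, zero at the start; "ft_torque": the same for the moment, N m; "grip_width": finger opening in m; "grip_force": force on a finger pad.
Only numpy, scipy, OpenCV 4.12 (cv2) and the standard library are available. Lean on these libraries where they do the work, as an engineer would, in place of code of your own. Each camera call takes 0.05 s, during which the arm holds its last target. There are 200 camera calls.

## Working session

There is one attempt and no reset: what is moved stays moved. The work goes in short steps, Python scripts to look and compute and a shell command to move; the robot and the scene stay as the last step left them, time stands still between calls to the robot, and variables do not carry over. Pictures are saved under pics/ and viewed, at most 10 in all, crops included, and the job is handed in when it is done.

```bash
mkdir -p pics; cat > h.py <<'E'
import numpy as np, cv2
from workcell import telemetry, snapshot, job, finder
def world(s,px):
    px=np.atleast_2d(px).astype(float)
    z=np.array([s["z_map"][int(round(v)),int(round(u))] for u,v in px])
    n=cv2.undistortPoints(px[:,None],np.array(s["mtx"]),np.array(s["D"]))[:,0]
    c=np.c_[n*z[:,None],z,np.ones(len(z))]
    return (c@np.array(s["world_from_camera"]).T)[:,:3]
def save(s,n): cv2.imwrite(n,s["pixels"][:,:,::-1])
E
python3 - <<'E'
from h import *
np.set_printoptions(precision=4,suppress=True)
for cam in("top","scene"):
    s=snapshot(cam); save(s,f"pics/{cam}0.png")
    for t in("plug_center","spacer_center","block_center","stand"):
        for d in finder.trace(s,t)[:3]:
            v,u=np.nonzero(d["pixels"]); 
            p=world(s,np.c_[u,v]); p=p[np.isfinite(p).all(1)]
            print(cam,t,round(d["score"],2),d["box"],np.median(p,0),p.min(0),p.max(0))
t=telemetry.sense();print(t["time_s"],t["eef_pos"],t["ee_rot"])
E
```

```text
top plug_center 0.86 [305.6, 309.8, 31.1, 33.3] [0.3678 0.149  0.0184] [ 0.338   0.1204 -0.0022] [0.396  0.1791 0.9401]
top plug_center 0.82 [296.8, 181.7, 39.8, 35.7] [0.5753 0.147  0.1582] [0.3929 0.1189 0.1384] [0.6059 0.1767 0.9401]
top plug_center 0.73 [179.3, 177.7, 32.3, 31.2] [0.6224 0.3955 0.0182] [ 0.5952  0.367  -0.0023] [0.6532 0.4302 0.0228]
top spacer_center 0.89 [415.7, 197.7, 42.6, 48.1] [ 0.5403 -0.0461  0.1578] [ 0.3929 -0.0842  0.1371] [0.5781 0.1439 0.9401]
top block_center 0.9 [354.7, 191.8, 40.4, 39.7] [0.5535 0.0579 0.1583] [0.3929 0.0261 0.1401] [0.5876 0.1439 0.9401]
top stand 0.95 [266.4, 86.4, 214.5, 214.3] [0.5936 0.0426 0.1393] [ 0.3929 -0.1701 -0.0038] [0.8395 0.244  0.9401]
scene plug_center 0.82 [365.3, 226.5, 39.6, 34.8] [0.5822 0.1374 0.1562] [ 0.5451 -0.4266  0.1385] [1.0194 0.1917 0.7158]
scene plug_center 0.66 [474.1, 237.1, 35.3, 27.9] [0.6283 0.3849 0.016 ] [ 0.5848 -0.4266 -0.0044] [1.0194 0.4495 0.7158]
scene spacer_center 0.89 [241.5, 277.7, 53.6, 48.8] [ 0.5485 -0.0555  0.1554] [ 0.5086 -0.4266  0.1372] [ 1.0194 -0.0032  0.7158]
scene block_center 0.85 [300.1, 244.5, 58.7, 44.8] [0.5616 0.0477 0.156 ] [ 0.5056 -0.4266  0.1362] [1.0194 0.1036 0.7158]
scene stand 0.84 [180.4, 190.7, 354.9, 289.3] [0.6495 0.0102 0.0754] [ 0.2559 -0.4266 -0.0049] [1.0194 0.3761 0.7158]
0.5 [0.1976 0.6192 0.2336] [-0.4831 -3.1042  0.0001]
```

View pics/top0.png

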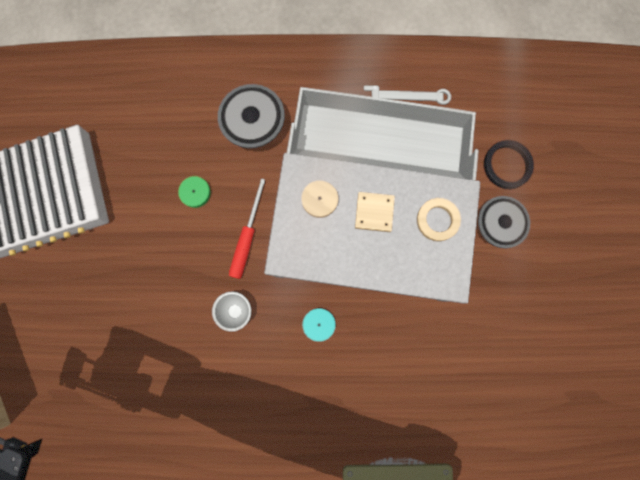

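```bash
python3 - <<'E'
from h import *
np.set_printoptions(precision=4,suppress=True)
s=snapshot("top")
v,u=np.mgrid[60:320,240:500]; px=np.c_[u.ravel(),v.ravel()]
p=world(s,px); m=abs(p[:,2]-.1395)<.006; 
im=np.zeros((480,640),np.uint8); im[px[m][:,1],px[m][:,0]]=1
q=p[m][:,:2]; r=cv2.minAreaRect(q.astype(np.float32)); print(r); print(cv2.boxPoints(r))
d=finder.trace(s,"plug_center")
for k in d:
    v,u=np.nonzero(k["pixels"]);w=world(s,np.c_[u,v]);w=w[abs(w[:,2]-np.median(w[:,2]))<.005]
    print(k["box"],cv2.minEnclosingCircle(w[:,:2].astype(np.float32)),w.mean(0))
import scipy.spatial.transform as t
print(t.Rotation.from_rotvec(telemetry.sense()["ee_rot"]).as_matrix())
cv2.imwrite("pics/crop.png",cv2.resize(s["pixels"][60:360,160:500,::-1],None,fx=2.2,fy=2))
E
```

```text
((0.5335848927497864, 0.055989935994148254), (0.34047555923461914, 0.21134845912456512), 81.5561752319336)
[[ 0.4041 -0.0969]
 [ 0.6131 -0.1279]
 [ 0.6631  0.2089]
 [ 0.4541  0.2399]]
[304.3, 310.8, 31.9, 32.7] ((0.3667422831058502, 0.14962288737297058), 0.030143801122903824) [0.3671 0.1494 0.0184]
[178.5, 174.7, 32.8, 33.4] ((0.624607503414154, 0.3959689736366272), 0.0299312025308609) [0.6237 0.3961 0.0184]
[300.2, 180.6, 36.3, 38.6] ((0.5771757960319519, 0.14776377379894257), 0.030194051563739777) [0.5766 0.148  0.1584]
[[-0.9527  0.3039  0.    ]
 [ 0.3039  0.9527  0.    ]
 [-0.      0.     -1.    ]]
```

The top view shows the plywood plug on the ledge at pixel (320,199), the block at (375,212), the ring at (440,219) and the chute above them. The turquoise (319,325) and green (194,192) discs are decoys on the bench. The plug centre is about 76 mm from the far edge. I'll push it with two slightly open fingers, square to the edge.

```bash
python3 -m inch '[{"translation":[0,0,0],"angular":[0,0,-0.67]},{"translation":[0,0,0],"angular":[0,0,-0.67]},{"translation":[-0.88,-0.96,0],"angular":[0,0,0]},{"translation":[-0.88,-0.96,0],"angular":[0,0,0]},{"translation":[-0.88,-0.96,0],"angular":[0,0,0]},{"translation":[-0.88,-0.96,0],"angular":[0,0,0]},{"translation":[-0.88,-0.96,0],"angular":[0,0,0]},{"translation":[-0.88,-0.96,0],"angular":[0,0,0]},{"translation":[-0.88,-0.96,0],"angular":[0,0,0]},{"translation":[-0.88,-0.96,0],"angular":[0,0,0]},{"translation":[-0.88,-0.96,0],"angular":[0,0,0]},{"translation":[-0.88,-0.96,0],"angular":[0,0,0]},{"translation":[-0.88,-0.96,0],"angular":[0,0,0]},{"translation":[-0.88,-0.96,0],"angular":[0,0,0]},{"translation":[-0.88,-0.96,0],"angular":[0,0,0]},{"translation":[-0.88,-0.96,0],"angular":[0,0,0]},{"translation":[-0.88,-0.96,0],"angular":[0,0,0]},{"translation":[-0.88,-0.96,0],"angular":[0,0,0]},{"translation":[-0.88,-0.96,0],"angular":[0,0,0]},{"translation":[0,0,0],"angular":[0,0,0]}]' 0.37
cat > rel.py <<'E'
from h import *
from scipy.spatial.transform import Rotation as R
np.set_printoptions(precision=4,suppress=True)
t=telemetry.sense(); M=R.from_rotvec(t["ee_rot"]).as_matrix()
print(t["time_s"],t["eef_pos"],t["grip_width"],t["wrist_force"]);print("plug0 in tool",M.T@(np.array([.577,.148,.1485])-t["eef_pos"]),"toolx",M[:,0])
E
python3 rel.py
```

```text
time_s: 2.27
eef_pos: [0.5097, 0.1567, 0.2339]
ee_rot: [0.24, 3.131, -0.002]
wrist_force: [0.1, 0.4, -0.0]
grip_width: 0.0299
grip_force: 0.0
2.2667 [0.5097 0.1567 0.2339] 0.02994535222929708 [ 0.085   0.4064 -0.0108]
plug0 in tool [-0.0677  0.0018  0.0855] toolx [-0.9883  0.1523 -0.0018]
```

```bash
python3 -m inch '[{"translation":[0,0.08,0.685],"angular":[0,0,0]},{"translation":[0,0,0.685],"angular":[0,0,0]},{"translation":[0,0,0.685],"angular":[0,0,0]},{"translation":[0,0,0.685],"angular":[0,0,0]},{"translation":[0,0,0],"angular":[0,0,0]},{"translation":[-0.32,0,0],"angular":[0,0,0]},{"translation":[-0.32,0,0],"angular":[0,0,0]},{"translation":[-0.32,0,0],"angular":[0,0,0]},{"translation":[-0.32,0,0],"angular":[0,0,0]},{"translation":[-0.32,0,0],"angular":[0,0,0]},{"translation":[-0.32,0,0],"angular":[0,0,0]},{"translation":[-0.32,0,0],"angular":[0,0,0]},{"translation":[-0.32,0,0],"angular":[0,0,0]},{"translation":[-0.32,0,0],"angular":[0,0,0]},{"translation":[0,0,0],"angular":[0,0,0]}]'
python3 rel.py; python3 - <<'E'
from h import *
s=snapshot("scene"); cv2.imwrite("pics/s1.png",s["pixels"][:,:,::-1])
E
```

```text
time_s: 3.52
eef_pos: [0.5803, 0.1516, 0.1652]
ee_rot: [0.233, 3.132, 0.0]
wrist_force: [-0.0, -0.2, 0.4]
grip_width: 0.03
grip_force: 0.0
3.5167 [0.5803 0.1516 0.1652] 0.02999041867552564 [-0.0323 -0.1818  0.3801]
plug0 in tool [ 0.0028 -0.004   0.0167] toolx [-0.989   0.148  -0.0009]
```

View pics/s1.png

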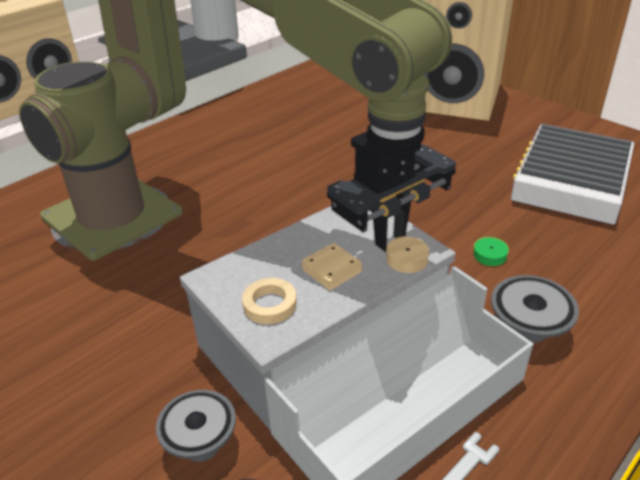

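The plug (408,254) is seated against the two fingers (390,235) and is moving square to the edge. The block (332,265) and ring (270,299) are undisturbed, so I'll keep pushing.

```bash
python3 -m inch '[{"translation":[-0.32,0,0],"angular":[0,0,0]},{"translation":[-0.32,0,0],"angular":[0,0,0]},{"translation":[-0.32,0,0],"angular":[0,0,0]},{"translation":[-0.32,0,0],"angular":[0,0,0]},{"translation":[-0.32,0,0],"angular":[0,0,0]},{"translation":[-0.32,0,0],"angular":[0,0,0]},{"translation":[-0.32,0,0],"angular":[0,0,0]},{"translation":[-0.32,0,0],"angular":[0,0,0]},{"translation":[-0.32,0,0],"angular":[0,0,0]},{"translation":[-0.2,0,0],"angular":[0,0,0]},{"translation":[0,0,0],"angular":[0,0,0]},{"translation":[0,0,0],"angular":[0,0,0]},{"translation":[0,0,0],"angular":[0,0,0]},{"translation":[0,0,0],"angular":[0,0,0]}]'
python3 rel.py; python3 - <<'E'
from h import *
s=snapshot("scene"); cv2.imwrite("pics/s2.png",s["pixels"][:,:,::-1])
E
```

```text
time_s: 4.73
eef_pos: [0.6546, 0.1407, 0.1651]
ee_rot: [-0.232, -3.133, 0.0]
wrist_force: [0.4, -0.1, -0.3]
grip_width: 0.0304
grip_force: 0.0
4.7333 [0.6546 0.1407 0.1651] 0.03039448310453003 [ 0.3999 -0.0814 -0.3168]
plug0 in tool [ 0.0779 -0.0042  0.0166] toolx [-0.9891  0.1473  0.0003]
```

View pics/s2.png

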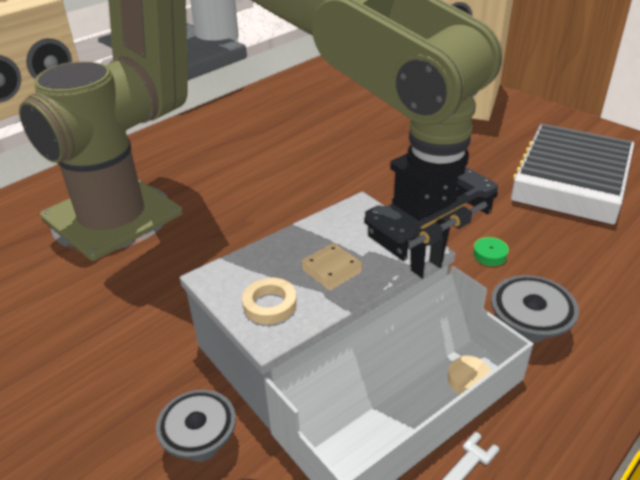

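The plug has dropped into the chute (468,373). The block and ring haven't moved. I'll lift clear and check again.

```bash
python3 -m inch '[{"translation":[0,0,-0.6],"angular":[0,0,0]},{"translation":[0,0,-0.8],"angular":[0,0,0]},{"translation":[0,0,-0.8],"angular":[0,0,0]},{"translation":[0,0,-0.8],"angular":[0,0,0]},{"translation":[0,0,-0.8],"angular":[0,0,0]},{"translation":[0,0,0],"angular":[0,0,0]},{"translation":[0,0,0],"angular":[0,0,0]},{"translation":[0,0,0],"angular":[0,0,0]},{"translation":[0,0,0],"angular":[0,0,0]},{"translation":[0,0,0],"angular":[0,0,0]},{"translation":[0,0,0],"angular":[0,0,0]},{"translation":[0,0,0],"angular":[0,0,0]}]'
python3 - <<'E'
from h import *
s=snapshot("scene"); cv2.imwrite("pics/s3.png",s["pixels"][:,:,::-1])
E
```

```text
time_s: 5.78
eef_pos: [0.6546, 0.1405, 0.259]
ee_rot: [-0.232, -3.131, 0.001]
wrist_force: [-0.6, -0.2, -0.4]
grip_width: 0.0297
grip_force: 0.0
```

View pics/s3.png

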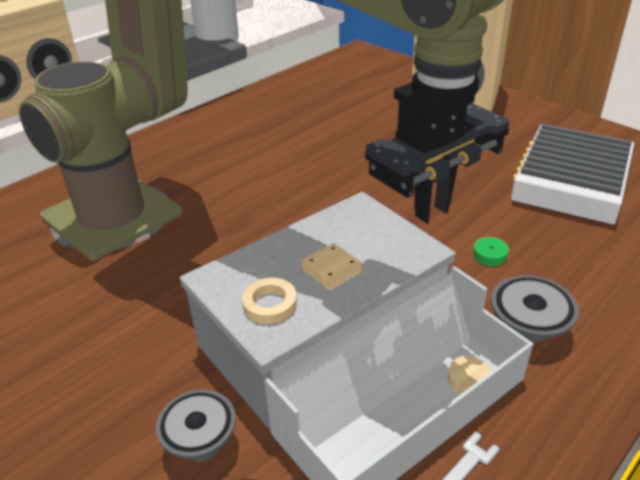

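The plug is at rest in the chute (468,373), the block (332,266) and ring (270,300) are still on the ledge, and the gripper is clear.

```bash
python3 -c "
from workcell import job; print(job.finish_job())"
```

```text
the job is handed in; nothing more can be done
None
```

The waste plug was pushed off the far edge and lies in the scrap chute; the ring and block stayed where they lay on the ledge, and the job was handed in at about 6 s of the 32 s allowed.

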